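# Open the amber glass jar and slide it under the tablet chute

## Robot

A 6-joint arm with a two-finger parallel gripper is mounted at the origin on the work surface. World frame = base frame: x ahead of the robot, y to its left, z up, the work surface at z = 0. Lengths are in m, angles in rad, forces in N, time in s.
With the tool pointing down it reaches from about 0.25 to 0.725 m from the base axis. Payload 4 kg.
Tool frame: the origin (TCP) lies midway between the tips of the shut fingers; the grasp point (between the pads) lies r.pinch_z behind it (r.pinch_z is the distance from the TCP to the grasp point, in m); z points along the fingers, y is the line along which they close (so a half turn about z gives the same grasp; the last joint's range is limited). The gripper opens to 85 mm and grips with 20 to 120 N. Pads are 22 mm wide; open, the fingers measure 114 mm over their backs; the gripper's body (76 mm by 85 mm) begins 54 mm behind the grasp point. The pads swing forward as they close: fully open they stand 13 mm farther back than shut.
Start: joints at [1.175, 0.241, 0.005, 1.335, 0, 1.571], TCP at [0.193, 0.461, 0.231] pointing down, gripper open.
Joint ranges: [-2.72, 2.72], [-1.05, 1.87], [-1.09, 1.28], [-1.99, 2.15], [-1.42, 1.44], [-3.14, 3.14]. Speed limits (rad/s): [2.79, 2.79, 3.14, 3.14, 3.14, 3.14].

## Interface

Orientations are given as a rotation vector (axis times angle).
In Python, from workcell import r gives the robot as it stands. The module is installed in compiled form; this text tells all that it offers.
- The arm moves only by the shell command python3 -m creep 'ROWS' [OPENING] [FORCE]. ROWS is JSON, a list of rows, each an object of numbers: "tx", "ty", "tz": the shift along the tool's x, y, z in m; "ax", "ay", "az": the turn, a rotation vector about the tool's x, y, z in rad. In form: [{"tx": .., "ty": .., "tz": .., "ax": .., "ay": .., "az": ..}, ...]. A call has 1 to 20 rows; each row is the pose to reach, as a shift and turn from the pose commanded when the call began, along the tool's axes at that moment; what a row does not reach only later rows make up. A row lasts 1/10 s, in which the tool goes at most 50 mm and 8.59 degrees, less where a joint would pass 70% of its speed; a pose out of reach is approached as far as the arm can. A call with a gripper value outside its range is refused whole. OPENING is the closure in counts, from 0 (fully open) to 255 (shut), set as the call begins (- or left out, the last holds). The fingers move at their own pace and stop on an object; FORCE is the grip in N (left out, the last holds). Time passes only in rows, so rows that repeat a pose let the fingers close. It gives the time, the measured TCP pose, the force, the opening and the grip force at its end, in the units of the state.
- r.read_state(): the state, without advancing time (a new reading comes with each control period).
- r.get_image(name): name is "side" or "top"; returns (picture, depth): 400x640x3 uint8, blue, green, red; 400x640 float32, m along the optical axis (not along the pixel's ray), 0 where there is no reading.
- r.calibration(name): a dict with "K" (3x3 intrinsics, pixels), "k1" (the pictures are not rectified: a ray, as slopes to the right and down, at radius r is drawn at 1 + k1 r^2 times it, then the intrinsics apply), "rvec" (rotation vector, rad) and "tvec" (3), from world to camera coordinates, as OpenCV has them. Camera axes: x right, y down, z forward; pixel columns grow to the right and rows downward; lengths in m; the calibration is good to about 2 mm. A picture is of the moment at which its call begins. calibration takes no time and is no camera call.
- r.finish_job(): hands the job in; it is judged then, once.
The state is a dict: "time_s": time; "q": joint angles; "joint_vel": joint speeds; "joint_torque": joint torques, N m; "ee_pos": TCP position; "tool_rot": TCP orientation; "wrist_force": force on the tool from outside, world axes, zero at the start; "ft_torque": the same for the moment, N m; "opening": finger opening in m; "gripper_force": force on a finger pad.
Only numpy, scipy, OpenCV 4.12 (cv2) and the standard library are available. Lean on these libraries where they do the work, as an engineer would, in place of code of your own. Each camera call takes 0.05 s, during which the arm holds its last target. There are 200 camera calls.

## Task

Get the thin amber glass jar ready for filling: take its loose blue lid by the tongue, tip the tongue side up while the opposite edge still rests on the jar's rim, then lift the lid off and set it down (not dropped) right way up on the middle of the green mat. After that, slide the open jar upright along the counter, without lifting it, until it stands centred on the yellow-ringed spot under the tablet counter's chute. The jar cracks easily: never push or press on it, or bump it against anything, with more than 12 N (contact at well under 0.1 m/s); leave the other things on the counter where they are.

Things in the scene. Friction and masses are not known exactly. Their poses are not given: they have to be found in the camera images.
- jar: Straight open-topped amber glass jar, 90 mm outer and 82 mm inner diameter, 80 mm tall, about 0.3 kg, loose on the counter, too wide to grasp across. Origin: centre of underside. Slides with 1 to 4 N and stays where the push stops. Two fingertips about 55 mm apart behind it cradle it without veering; pushed 20 to 50 mm above the counter it does not tip.
- lid: Loose blue lid, white disc on top, about 70 g. Origin: centre of its underside, z up; 70 mm above the counter when on the jar, 2 mm on the mat. From the bottom: plug 74 mm across, 10 mm deep, in the jar's mouth with 4 mm play; disc 100 mm across, 6 mm thick, resting on the rim and overhanging it 5 mm. A tongue sticks out along the lid's +x.
- tongue (a point): Grip point of the lid's tongue: 63 mm from the lid's axis along its +x, 15 mm above its origin, mid-thickness. Tongue 16 mm wide (along the lid's y), 10 mm thick, reaching 78 mm from the axis, 33 mm past the jar's wall: pinch it across its width from above. At the start it points to the robot's left (+y) within 45 degrees.
- heel (a point): Underside of the lid's disc edge across from the tongue, 50 mm from the lid's axis along its -x, 10 mm above its origin: the edge on which the lid tips. On the seated lid it is 80 mm above the jar's underside.
- mat: Green square mat fixed flat on the counter, 180 by 180 mm, 2 mm thick; origin: centre of its underside, x and y along its sides.
- dispenser: Fixed white tablet counter. Origin: centre of its parking spot for the jar, a flat white disc with yellow ring, 112 mm across. The machine is on the spot's -y side: 30 mm high rubber bumper at y = -49 mm; housing from y = -65 to -265 mm, 220 wide, 200 high, hopper to 276; 65 mm wide chute out to y = -18 mm, 108 to 133 mm high, over the jar's far part. Open on the +y side.
- pill_bottle: White pill bottle, 44 mm diameter, 85 mm tall, standing behind the working area; bystander. Origin: centre of its underside.
- vial: Small glass vial with metal cap, 32 mm diameter, 60 mm tall; bystander. Origin: centre of its underside.
- dose_cup: Small white medicine cup, 44 mm diameter, 40 mm tall, on the robot's side of the working area; bystander. Origin: centre of its underside.
- tape: Roll of paper tape lying flat, 70 mm diameter, 22 mm tall, beyond the parking spot; bystander. Origin: centre of its underside.
Things that resemble listed ones, but are neither listed nor needed, are in the scene too. What is shaped like the jar but purple or turquoise is not meant.

How it is judged:
On the way, in this order (a step that is already met when the one before it is completed fails the run):
1. the lid is tipped up at the tongue by more than 7 degrees while its opposite edge is still on the jar's rim (angle between lid's own z axis and vertical above 0.12 rad and z of tongue in the frame of jar above 0.093 m and z of heel in the frame of jar between 0.07 and 0.088 m and horizontal distance between heel and jar below 0.06 m), for 0.1 s.
2. the lid lies flat, right way up and released on the mat, its centre within 55 mm of the mat's centre along each side (x of lid in the frame of mat between -0.055 and 0.055 m and y of lid in the frame of mat between -0.055 and 0.055 m and angle between lid's own z axis and vertical below 0.1 rad and height (world z) of lid below 0.008 m and contact force between the fingers and lid below 0.05 N), for 0.2 s.
3. the open jar stands within 12 mm of the centre of the spot under the chute (horizontal distance between jar and dispenser below 0.012 m and angle between jar's own z axis and vertical below 0.05 rad and height (world z) of jar below 0.005 m and linear speed of jar below 0.02 m/s), for 0.2 s.
At the end, for the whole second after the job is handed in: The jar stands upright and still on the counter with its centre within 12 mm (horizontally) of the parking spot's centre; the lid lies flat, right way up, still and released on the green mat, its centre within 55 mm of the mat's centre along each of the mat's sides (all of step 2 and all of step 3 and linear speed of lid below 0.02 m/s); the robot touches nothing.
It fails at once if robot, lid or tablet counter presses on the glass jar with more than 12 N (contact force between any of the arm, the fingers, lid, dispenser and jar above 12 N).
It fails at once if the jar is tipped by more than 11 degrees or lifted by more than 15 mm (angle between jar's own z axis and vertical above 0.2 rad or height (world z) of jar above 0.015 m).
It fails at once if the lid is dropped (falls at more than 0.7 m/s untouched by the fingers) (contact force between the fingers and lid below 0.01 N and linear speed of lid above 0.7 m/s).
It fails at once if another thing on the counter is moved by more than 20 mm (distance of any of pill_bottle, vial, dose_cup, tape from where it was at the start of the episode above 0.02 m).
It also fails if it takes over 70 s, if anything falls off the work surface, if the arm or the gripper's body presses on something with over 40 N, if the wrist force passes 120 N, or if a joint passes its speed limit or range.

## Working session

There is one attempt and no reset: what is moved stays moved. The work goes in short steps, Python scripts to look and compute and a shell command to move; the robot and the scene stay as the last step left them, time stands still between calls to the robot, and variables do not carry over. Pictures are saved under pics/ and viewed, at most 11 in all, crops included, and the job is handed in when it is done.

```bash
mkdir -p pics && cat > h.py <<'E'
import numpy as np, cv2
from workcell import r
from scipy.spatial.transform import Rotation as R
def snap(n):
    im,d=r.get_image(n); np.savez(f'/tmp/{n}.npz',im=im,d=d); return im,d
def load(n):
    z=np.load(f'/tmp/{n}.npz'); return z['im'],z['d']
def undist(c,px):
    K=np.array(c['K']);px=np.atleast_2d(np.array(px,float))
    return cv2.undistortPoints(px[:,None],K,np.array([c['k1'],0,0,0.]))[:,0]
def onplane(n,px,z):
    """pixels (col,row) to world points on plane z"""
    c=r.calibration(n);s=undist(c,px);Rm=R.from_rotvec(np.ravel(c['rvec'])).as_matrix();t=np.ravel(c['tvec'])
    o=-Rm.T@t;d=np.c_[s,np.ones(len(s))]@Rm
    return o+d*((z-o[2])/d[:,2])[:,None]
def bydepth(n,px,d):
    c=r.calibration(n);s=undist(c,px);Rm=R.from_rotvec(np.ravel(c['rvec'])).as_matrix();t=np.ravel(c['tvec'])
    z=np.array([d[int(p[1]),int(p[0])] for p in np.atleast_2d(px)])
    return (np.c_[s,np.ones(len(s))]*z[:,None]-t)@Rm
E
python3 - <<'E'
from h import *
for n in('top','side'):
    im,d=snap(n); cv2.imwrite(f'pics/{n}1.png',im)
    c=r.calibration(n); print(c)
s=r.read_state();print(s,r.pinch_z)
E
```

```text
{'K': array([[462.92317671,   0.        , 311.72694403],
       [  0.        , 462.92317671, 203.93278198],
       [  0.        ,   0.        ,   1.        ]]), 'k1': -0.12709520777558453, 'rvec': array([ 2.16826671, -2.17684898,  0.06239744]), 'tvec': array([0.04346741, 0.54465281, 0.99385387])}
{'K': array([[381.18807595,   0.        , 318.37279283],
       [  0.        , 381.18807595, 194.30096945],
       [  0.        ,   0.        ,   1.        ]]), 'k1': -0.0020097809642088743, 'rvec': array([ 0.5348004 , -2.63448517,  1.28566894]), 'tvec': array([0.50923921, 0.19703451, 0.72097546])}
{'time_s': 0.1, 'q': array([ 1.17502011e+00,  2.41345770e-01,  3.83083163e-03,  1.33523741e+00,
       -2.09116437e-05,  1.57081467e+00]), 'joint_vel': array([ 3.37299507e-05, -1.52371414e-03,  3.71481415e-03,  2.20346847e-04,
       -6.80910020e-04, -9.35368884e-04]), 'joint_torque': array([ 4.78263810e-04, -3.73137653e+01,  2.53010452e+01,  1.09112376e-02,
        5.92276683e-05,  3.83555673e-06]), 'ee_pos': array([0.19253883, 0.46079759, 0.23048722]), 'tool_rot': array([-6.17590638e-01, -3.07991720e+00,  3.01865889e-03]), 'wrist_force': array([-0.04706506,  1.30484231, -0.2872907 ]), 'ft_torque': array([-0.00433446,  0.00436769,  0.01820739]), 'gripper_force': 0.0, 'opening': 0.08551819089896179} 0.0187
```

View pics/top1.png

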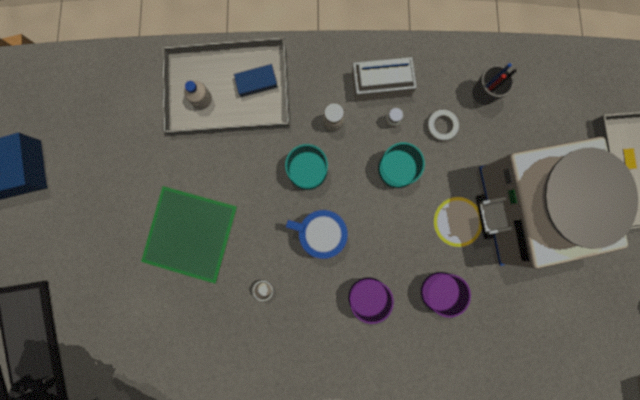

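View pics/side1.png

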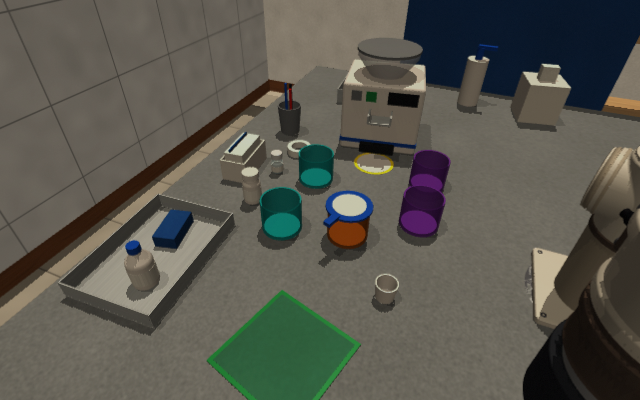

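The top view (up = +x, left = +y) shows the lid at about (323,235) with its tongue at (292,226). The mat centre is near (189,235) and the ring near (459,222). The decoys are turquoise at (306,167) and (402,165), purple at (371,300) and (445,294). I'll enlarge the lid and ring areas.

```bash
python3 - <<'E'
from h import *
im,d=load('top')
a=cv2.resize(im[195:275,270:370],None,fx=6,fy=6,interpolation=cv2.INTER_CUBIC)
b=cv2.resize(im[185:265,420:500],None,fx=2.5,fy=2.5,interpolation=cv2.INTER_CUBIC)
c=np.zeros((480,800,3),np.uint8);c[:,:600]=a;c[:200,600:]=b
cv2.imwrite('pics/crop1.png',c)
hsv=cv2.cvtColor(im,cv2.COLOR_BGR2HSV)
def ell(mask,box):
    m=np.zeros_like(mask);x0,y0,x1,y1=box;m[y0:y1,x0:x1]=mask[y0:y1,x0:x1]
    cs,_=cv2.findContours(m,cv2.RETR_EXTERNAL,cv2.CHAIN_APPROX_NONE);k=max(cs,key=cv2.contourArea)
    return k
blue=cv2.inRange(hsv,(100,100,50),(130,255,255))
k=ell(blue,(275,200,360,270)); pts=k[:,0].astype(float)
w=onplane('top',pts,.086)
# robust circle radius 50
from scipy.optimize import least_squares
s=least_squares(lambda p:np.hypot(*(w[:,:2]-p).T)-.05,w[:,:2].mean(0),loss='soft_l1',f_scale=.001);C=s.x
dd=np.hypot(*(w[:,:2]-C).T);far=w[dd>.06][:,:2]-C
print('lid',C,'maxr',dd.max(),'ang',np.degrees(np.arctan2(far[:,1].mean(),far[:,0].mean())),len(far))
yel=cv2.inRange(hsv,(22,120,90),(36,255,255));k=ell(yel,(425,190,485,255))
w=onplane('top',k[:,0].astype(float),.001);
s=least_squares(lambda p:np.hypot(*(w[:,:2]-p).T)-.056,w[:,:2].mean(0),loss='soft_l1',f_scale=.001);print('ring',s.x,np.hypot(*(w[:,:2]-s.x).T).mean(),cv2.boundingRect(k))
gr=cv2.inRange(hsv,(50,80,30),(80,255,255));k=ell(gr,(130,175,245,290))
box=cv2.boxPoints(cv2.minAreaRect(k));w=onplane('top',box,.002);print('mat',w[:,:2].round(3),w.mean(0),np.linalg.norm(w[0]-w[1]))
# other items at approx heights
for n,p,z in[('turqL',(306,167),.08),('turqR',(402,165),.08),('purpL',(371,300),.08),('purpR',(446,294),.08),('cup',(262,291),.04),('pill',(334,114),.085),('vial',(396,115),.06),('tape',(443,125),.022),('chute',(496,216),.133),('mach',(481,166),.03),('mach',(500,263),.03)]:print(n,onplane('top',[p],z)[0,:2].round(3))
E
```

```text
lid [0.47874881 0.01938632] maxr 0.07623305295574065 ang 72.73131161395985 20
ring [ 0.50559552 -0.28703849] 0.052468445981648244 (434, 197, 47, 50)
mat [[0.415 0.433]
 [0.591 0.385]
 [0.542 0.21 ]
 [0.369 0.258]] [0.47948396 0.32138799 0.002     ] 0.18248029180250935
turqL [0.617 0.052]
turqR [ 0.621 -0.148]
purpL [ 0.343 -0.08 ]
purpR [ 0.353 -0.235]
cup [0.357 0.148]
pill [ 0.729 -0.007]
vial [ 0.733 -0.142]
tape [ 0.721 -0.253]
chute [ 0.511 -0.325]
mach [ 0.627 -0.334]
mach [ 0.413 -0.371]
```

View pics/crop1.png

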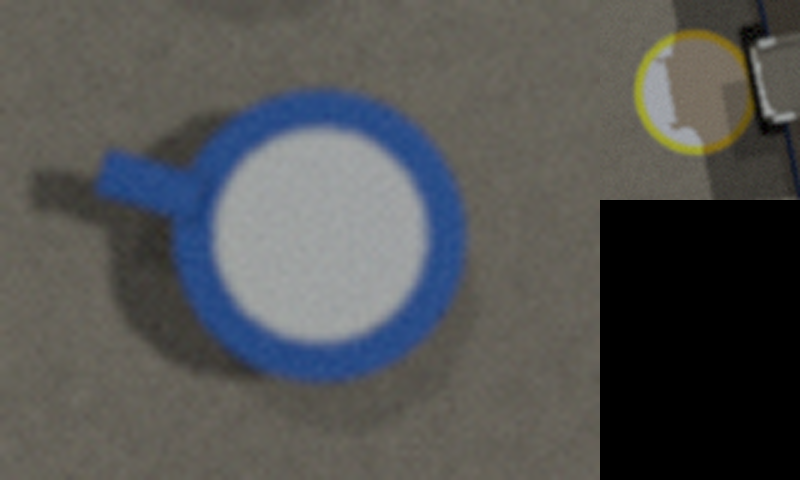

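```bash
cat >> h.py <<'E'
def plan(tp,yaw,tcp=None,rot=None):
    """shift & turn in current tool axes to reach tcp position tp, pointing down, tool x at world yaw"""
    s=r.read_state(); p=np.array(s['ee_pos']);Q=R.from_rotvec(s['tool_rot'])
    c,sn=np.cos(yaw),np.sin(yaw); G=R.from_matrix(np.array([[c,sn,0],[sn,-c,0],[0,0,-1]]))
    print('t',Q.inv().apply(np.array(tp)-p).round(4),'a',(Q.inv()*G).as_rotvec().round(4),'now',p.round(4))
    print('toolxyz cols\n',Q.as_matrix().round(3))
E
python3 - <<'E'
from h import *
from scipy.optimize import least_squares
im,d=load('top');hsv=cv2.cvtColor(im,cv2.COLOR_BGR2HSV)
def fit(m,z,sel,x0):
    ys,xs=np.nonzero(m);k=max(cv2.findContours(m,cv2.RETR_EXTERNAL,cv2.CHAIN_APPROX_NONE)[0],key=cv2.contourArea)[:,0].astype(float)
    k=k[sel(k)];w=onplane('top',k,z)[:,:2]
    return least_squares(lambda p:np.hypot(*(w-p[:2]).T)-p[2],x0,loss='soft_l1',f_scale=.001).x
yel=cv2.inRange(hsv,(22,120,90),(36,255,255));yel[:,:425]=0;yel[:,490:]=0
print('ring',fit(yel,.001,lambda k:k[:,0]<474,[.5,-.287,.056]))
b=cv2.inRange(hsv,(100,100,50),(130,255,255));b[:200]=0;b[270:]=0;b[:,:275]=0;b[:,360:]=0
print('lid',fit(b,.086,lambda k:k[:,0]>=305,[.479,.019,.05]))
C=np.array([.479,.0194]);
for a in(72.7,72.7-180):
    t=np.radians(72.7);g=C+.065*np.array([np.cos(t),np.sin(t)]);print(a);plan([*g,.075+.08],np.radians(a))
E
```

```text
ring [ 0.50532378 -0.2859432   0.05284675]
lid [0.47836949 0.01805519 0.04880973]
72.7
t [-0.4284 -0.232   0.076 ] a [-0.0016  0.0015  1.4769] now [0.1925 0.4608 0.2305]
toolxyz cols
 [[-0.923  0.386 -0.001]
 [ 0.386  0.923 -0.002]
 [-0.    -0.002 -1.   ]]
-107.3
t [-0.4284 -0.232   0.076 ] a [-1.5000e-03 -1.6000e-03 -1.6646e+00] now [0.1925 0.4608 0.2305]
toolxyz cols
 [[-0.923  0.386 -0.001]
 [ 0.386  0.923 -0.002]
 [-0.    -0.002 -1.   ]]
```

```bash
python3 -m creep '[{"tx":-0.013,"ty":-0.007,"az":0.044},{"tx":-0.039,"ty":-0.021,"az":0.13},{"tx":-0.073,"ty":-0.039,"az":0.25},{"tx":-0.111,"ty":-0.06,"az":0.38},{"tx":-0.15,"ty":-0.081,"az":0.517},{"tx":-0.188,"ty":-0.102,"az":0.65},{"tx":-0.227,"ty":-0.123,"az":0.78},{"tx":-0.265,"ty":-0.144,"az":0.915},{"tx":-0.304,"ty":-0.165,"tz":0.01,"az":1.05},{"tx":-0.343,"ty":-0.186,"tz":0.02,"az":1.18},{"tx":-0.377,"ty":-0.204,"tz":0.03,"az":1.3},{"tx":-0.403,"ty":-0.218,"tz":0.04,"az":1.39},{"tx":-0.42,"ty":-0.227,"tz":0.048,"az":1.45},{"tx":-0.428,"ty":-0.232,"tz":0.05,"az":1.477},{"tx":-0.428,"ty":-0.232,"tz":0.05,"az":1.477},{"tx":-0.428,"ty":-0.232,"tz":0.05,"az":1.477}]' 136 30
python3 - <<'E'
from h import *
plan([.4978,.0808,.074],np.radians(72.7))
im,d=snap('side')
cv2.imwrite('pics/side2.png',cv2.resize(im[100:300,230:500],None,fx=2.9,fy=2.9,interpolation=cv2.INTER_CUBIC))
E
```

```text
t [-0.4282 -0.2326  0.157 ] a [-0.0016  0.0015  1.4769] now [0.1925 0.4608 0.2305]
toolxyz cols
 [[-0.923  0.386 -0.001]
 [ 0.386  0.923 -0.002]
 [-0.    -0.002 -1.   ]]validation failed for argument at $[0]...
```

View pics/side2.png

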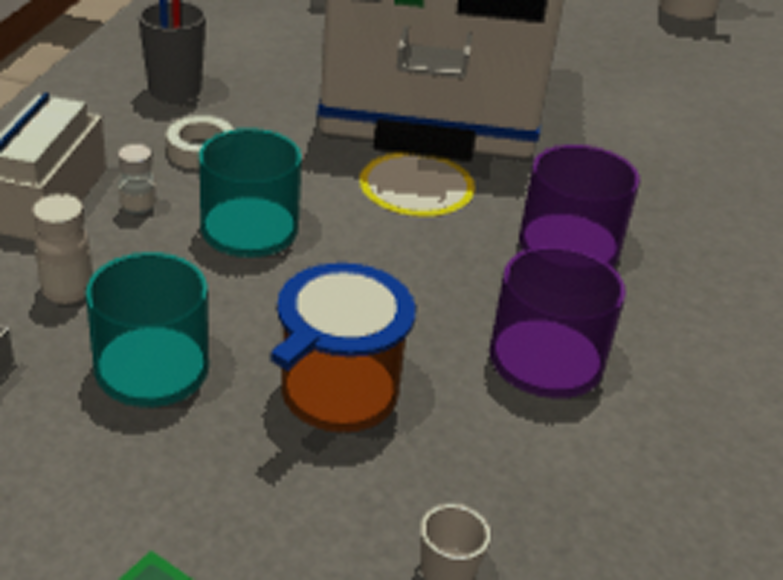

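The move was refused, so the arm hasn't moved. The picture shows the scene unchanged, with the lid tongue at crop (295,347). Each row probably needs all six keys.

```bash
python3 -m creep '[{"tx":-0.013,"ty":-0.007,"tz":0,"ax":0,"ay":0,"az":0.044},{"tx":-0.039,"ty":-0.021,"tz":0,"ax":0,"ay":0,"az":0.13},{"tx":-0.073,"ty":-0.039,"tz":0,"ax":0,"ay":0,"az":0.25},{"tx":-0.111,"ty":-0.06,"tz":0,"ax":0,"ay":0,"az":0.38},{"tx":-0.15,"ty":-0.081,"tz":0,"ax":0,"ay":0,"az":0.517},{"tx":-0.188,"ty":-0.102,"tz":0,"ax":0,"ay":0,"az":0.65},{"tx":-0.227,"ty":-0.123,"tz":0,"ax":0,"ay":0,"az":0.78},{"tx":-0.265,"ty":-0.144,"tz":0,"ax":0,"ay":0,"az":0.915},{"tx":-0.304,"ty":-0.165,"tz":0.01,"ax":0,"ay":0,"az":1.05},{"tx":-0.343,"ty":-0.186,"tz":0.02,"ax":0,"ay":0,"az":1.18},{"tx":-0.377,"ty":-0.204,"tz":0.03,"ax":0,"ay":0,"az":1.3},{"tx":-0.403,"ty":-0.218,"tz":0.04,"ax":0,"ay":0,"az":1.39},{"tx":-0.42,"ty":-0.227,"tz":0.048,"ax":0,"ay":0,"az":1.45},{"tx":-0.428,"ty":-0.232,"tz":0.05,"ax":0,"ay":0,"az":1.477},{"tx":-0.428,"ty":-0.232,"tz":0.05,"ax":0,"ay":0,"az":1.477},{"tx":-0.428,"ty":-0.232,"tz":0.05,"ax":0,"ay":0,"az":1.477}]' 136 30
python3 - <<'E'
from h import *
plan([.4978,.0808,.074],np.radians(72.7))
E
```

```text
time_s: 1.75
ee_pos: [0.4978, 0.0824, 0.1816]
tool_rot: [-2.53, -1.862, -0.0]
wrist_force: [0.6, 0.5, 0.3]
opening: 0.0398
gripper_force: 0.0
t [-0.0016  0.0005  0.1076] a [-0.0003 -0.0003  0.0003] now [0.4978 0.0824 0.1816]
toolxyz cols
 [[ 0.297  0.955 -0.   ]
 [ 0.955 -0.297  0.   ]
 [ 0.    -0.    -1.   ]]
```

```bash
python3 -m creep '[{"tx":0,"ty":0,"tz":0.005,"ax":0,"ay":0,"az":0},{"tx":0,"ty":0,"tz":0.018,"ax":0,"ay":0,"az":0},{"tx":0,"ty":0,"tz":0.035,"ax":0,"ay":0,"az":0},{"tx":0,"ty":0,"tz":0.052,"ax":0,"ay":0,"az":0},{"tx":0,"ty":0,"tz":0.067,"ax":0,"ay":0,"az":0},{"tx":-0.001,"ty":0,"tz":0.08,"ax":0,"ay":0,"az":0},{"tx":-0.001,"ty":0,"tz":0.09,"ax":0,"ay":0,"az":0},{"tx":-0.001,"ty":0,"tz":0.098,"ax":0,"ay":0,"az":0},{"tx":-0.001,"ty":0,"tz":0.104,"ax":0,"ay":0,"az":0},{"tx":-0.001,"ty":0,"tz":0.1075,"ax":0,"ay":0,"az":0},{"tx":-0.001,"ty":0,"tz":0.1075,"ax":0,"ay":0,"az":0}]' 136 30
python3 - <<'E'
from h import *
im,d=snap('side')
a=cv2.resize(im[150:260,280:420],None,fx=4,fy=4,interpolation=cv2.INTER_CUBIC)
cv2.imwrite('pics/side3.png',a)
E
```

```text
time_s: 2.85
ee_pos: [0.4978, 0.0814, 0.0735]
tool_rot: [-2.53, -1.862, 0.001]
wrist_force: [0.2, 0.5, -0.8]
opening: 0.04
gripper_force: 0.0
```

View pics/side3.png

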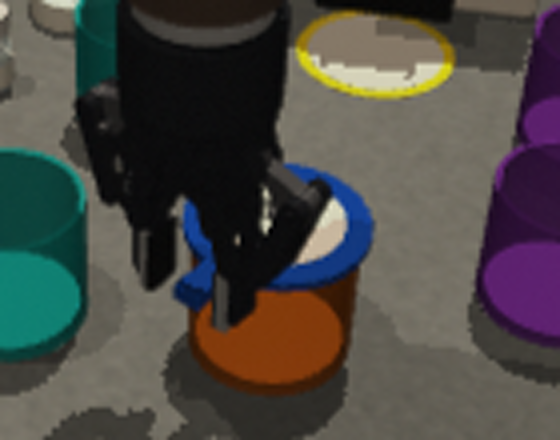

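The fingertips, at crop (150,285) and (230,325), straddle the tongue tip at (190,295), so I'm closing.

```bash
python3 -m creep '[{"tx":0,"ty":0,"tz":0,"ax":0,"ay":0,"az":0},{"tx":0,"ty":0,"tz":0,"ax":0,"ay":0,"az":0},{"tx":0,"ty":0,"tz":0,"ax":0,"ay":0,"az":0},{"tx":0,"ty":0,"tz":0,"ax":0,"ay":0,"az":0},{"tx":0,"ty":0,"tz":0,"ax":0,"ay":0,"az":0},{"tx":0,"ty":0,"tz":0,"ax":0,"ay":0,"az":0},{"tx":0,"ty":0,"tz":0,"ax":0,"ay":0,"az":0},{"tx":0,"ty":0,"tz":0,"ax":0,"ay":0,"az":0}]' 230 35
python3 - <<'E'
from h import *
s=r.read_state();print(s['wrist_force'],s['opening'])
# tip about heel pivot: tool frame x=+lid x, z=down. TCP rel lid axis .065,z .0735 ; pivot -.048,.080
for a in np.radians([1,2,3,4,5,6,7,8,9,10,11]):
    v=np.array([.065+.048,-.0065]) # lid x, up
    w=np.array([v[0]*np.cos(a)-v[1]*np.sin(a),v[0]*np.sin(a)+v[1]*np.cos(a)])
    print(round(a,3),'tx',(w-v)[0].round(4),'up',(w-v)[1].round(4))
E
```

```text
time_s: 3.7
ee_pos: [0.4984, 0.0814, 0.0741]
tool_rot: [2.53, 1.862, 0.001]
wrist_force: [0.9, -0.2, 3.3]
opening: 0.0148
gripper_force: 38.6
[ 0.87320016 -0.2003326   3.27719944] 0.014753871146393862
0.017 tx 0.0001 up 0.002
0.035 tx 0.0002 up 0.0039
0.052 tx 0.0002 up 0.0059
0.07 tx 0.0002 up 0.0079
0.087 tx 0.0001 up 0.0099
0.105 tx 0.0001 up 0.0118
0.122 tx -0.0001 up 0.0138
0.14 tx -0.0002 up 0.0158
0.157 tx -0.0004 up 0.0178
0.175 tx -0.0006 up 0.0197
0.192 tx -0.0008 up 0.0217
```

```bash
python3 -m creep '[{"tx":0,"ty":0,"tz":-0.001,"ax":0,"ay":0,"az":0},{"tx":0,"ty":0,"tz":-0.003,"ax":0,"ay":0.012,"az":0},{"tx":0,"ty":0,"tz":-0.0055,"ax":0,"ay":0.035,"az":0},{"tx":0,"ty":0,"tz":-0.0075,"ax":0,"ay":0.052,"az":0},{"tx":0,"ty":0,"tz":-0.0095,"ax":0,"ay":0.07,"az":0},{"tx":0,"ty":0,"tz":-0.0115,"ax":0,"ay":0.087,"az":0},{"tx":0,"ty":0,"tz":-0.0133,"ax":0,"ay":0.105,"az":0},{"tx":0,"ty":0,"tz":-0.0153,"ax":0,"ay":0.122,"az":0},{"tx":0,"ty":0,"tz":-0.0173,"ax":0,"ay":0.14,"az":0},{"tx":0,"ty":0,"tz":-0.0193,"ax":0,"ay":0.157,"az":0},{"tx":-0.0005,"ty":0,"tz":-0.0212,"ax":0,"ay":0.175,"az":0},{"tx":-0.0005,"ty":0,"tz":-0.0212,"ax":0,"ay":0.175,"az":0},{"tx":-0.0005,"ty":0,"tz":-0.0212,"ax":0,"ay":0.175,"az":0},{"tx":-0.0005,"ty":0,"tz":-0.0212,"ax":0,"ay":0.175,"az":0}]' 
python3 - <<'E'
from h import *
im,d=snap('side')
a=cv2.resize(im[150:260,280:420],None,fx=4,fy=4,interpolation=cv2.INTER_CUBIC)
cv2.imwrite('pics/side4.png',a)
s=r.read_state();print(s['wrist_force'],s['ft_torque'])
E
```

```text
time_s: 5.1
ee_pos: [0.4978, 0.0809, 0.095]
tool_rot: [-2.441, -1.796, -0.214]
wrist_force: [1.0, 0.6, -0.7]
opening: 0.0148
gripper_force: 38.0
[ 0.97162888  0.18702724 -0.41551786] [-0.13995437  0.06177888  0.02066875]
```

View pics/side4.png

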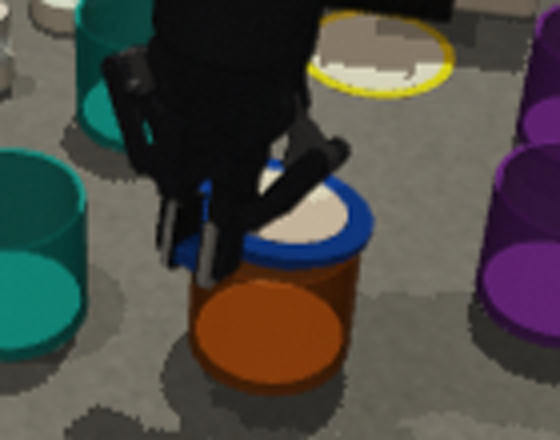

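The lid's near edge looks raised, from crop (270,290) to (300,262). I'll check its tilt by fitting a plane to the white disc's depth.

```bash
cat >> h.py <<'E'
def discplane(n,im,d,zr,c,rad=.06):
    """normal of the white disc: pixels with world z in zr near xy c"""
    cal=r.calibration(n);ys,xs=np.mgrid[0:400,0:640];px=np.c_[xs.ravel(),ys.ravel()]
    P=bydepth(n,px,d);hsv=cv2.cvtColor(im,cv2.COLOR_BGR2HSV).reshape(-1,3)
    ok=(d.ravel()>0)&(P[:,2]>zr[0])&(P[:,2]<zr[1])&(np.hypot(*(P[:,:2]-c).T)<rad)
    w=ok&(hsv[:,1]<70)&(hsv[:,2]>110);Q=P[w]
    for _ in range(4):
        m=Q.mean(0);nv=np.linalg.svd(Q-m)[2][2];nv*=np.sign(nv[2]);e=abs((Q-m)@nv);Q=Q[e<max(.002,2*e.mean())]
    print(n,'disc',len(Q),'mean',m.round(4),'n',nv.round(3),'tilt',np.degrees(np.arccos(nv[2])).round(2))
    return P,hsv,ok
E
python3 - <<'E'
from h import *
im,d=load('side');discplane('side',im,d,(.07,.12),np.array([.4785,.019]))
im,d=snap('top');discplane('top',im,d,(.07,.12),np.array([.4785,.019]))
E
```

```text
side disc 204 mean [0.4609 0.0168 0.0941] n [-0.051 -0.17   0.984] tilt 10.24
top disc 0 mean [nan nan nan] n [0. 0. 1.] tilt 0.0h.py:33: RuntimeWarning: Mean of empty slice.
  m=Q.mean(0);nv=np.linalg.svd(Q-m)[2][2];nv*=np.sign(nv[2]);e=abs((Q-m)@nv);Q=Q[e<max(.002,2*e.mean())]
  ret = um.true_divide(
  ret = ret.dtype.type(ret / rcount)
```

```bash
python3 -m creep '[{"tx":0.0003,"ty":0,"tz":-0.002,"ax":0,"ay":0,"az":0},{"tx":0.001,"ty":0,"tz":-0.005,"ax":0,"ay":0,"az":0},{"tx":0.0016,"ty":0,"tz":-0.009,"ax":0,"ay":0,"az":0},{"tx":0.0025,"ty":0,"tz":-0.014,"ax":0,"ay":0,"az":0},{"tx":0.0035,"ty":0,"tz":-0.02,"ax":0,"ay":0,"az":0},{"tx":0.005,"ty":0,"tz":-0.028,"ax":0,"ay":0,"az":0},{"tx":0.0065,"ty":0,"tz":-0.037,"ax":0,"ay":0,"az":0},{"tx":0.008,"ty":0,"tz":-0.047,"ax":0,"ay":0,"az":0},{"tx":0.01,"ty":0,"tz":-0.057,"ax":0,"ay":0,"az":0},{"tx":0.0118,"ty":0,"tz":-0.067,"ax":0,"ay":0,"az":0},{"tx":0.013,"ty":0,"tz":-0.074,"ax":0,"ay":0,"az":0},{"tx":0.0139,"ty":0,"tz":-0.079,"ax":0,"ay":0,"az":0},{"tx":0.0139,"ty":0,"tz":-0.079,"ax":0,"ay":0,"az":0}]'
python3 - <<'E'
from h import *
im,d=snap('side');discplane('side',im,d,(.15,.22),np.array([.4785,.019]))
plan([.4984,.0814+.302,.075],np.radians(72.7))
E
```

```text
time_s: 6.5
ee_pos: [0.4983, 0.0808, 0.176]
tool_rot: [-2.441, -1.797, -0.216]
wrist_force: [0.5, 0.7, -0.5]
opening: 0.0151
gripper_force: 38.0
side disc 248 mean [0.463  0.0185 0.1755] n [-0.056 -0.172  0.984] tilt 10.41
t [ 0.2672 -0.0896  0.1493] a [ 4.000e-04 -1.751e-01 -1.000e-04] now [0.4979 0.0808 0.1755]
toolxyz cols
 [[ 0.293  0.955  0.052]
 [ 0.94  -0.297  0.166]
 [ 0.174  0.    -0.985]]
```

```bash
python3 -m creep '[{"tx":0.006,"ty":-0.002,"tz":0.001,"ax":0,"ay":0,"az":0},{"tx":0.02,"ty":-0.006,"tz":0.005,"ax":0,"ay":-0.01,"az":0},{"tx":0.042,"ty":-0.013,"tz":0.011,"ax":0,"ay":-0.025,"az":0},{"tx":0.07,"ty":-0.022,"tz":0.018,"ax":0,"ay":-0.045,"az":0},{"tx":0.101,"ty":-0.032,"tz":0.027,"ax":0,"ay":-0.063,"az":0},{"tx":0.135,"ty":-0.043,"tz":0.036,"ax":0,"ay":-0.084,"az":0},{"tx":0.169,"ty":-0.053,"tz":0.045,"ax":0,"ay":-0.105,"az":0},{"tx":0.202,"ty":-0.064,"tz":0.054,"ax":0,"ay":-0.126,"az":0},{"tx":0.233,"ty":-0.074,"tz":0.062,"ax":0,"ay":-0.145,"az":0},{"tx":0.258,"ty":-0.082,"tz":0.069,"ax":0,"ay":-0.16,"az":0},{"tx":0.275,"ty":-0.087,"tz":0.073,"ax":0,"ay":-0.172,"az":0},{"tx":0.281,"ty":-0.0886,"tz":0.075,"ax":0,"ay":-0.175,"az":0},{"tx":0.281,"ty":-0.0886,"tz":0.075,"ax":0,"ay":-0.175,"az":0},{"tx":0.281,"ty":-0.0886,"tz":0.075,"ax":0,"ay":-0.175,"az":0}]'
python3 - <<'E'
from h import *
im,d=snap('side');discplane('side',im,d,(.13,.19),np.array([.4795,.3214]))
im,d=snap('top');
cv2.imwrite('pics/top5.png',cv2.resize(im[130:330,110:360],None,fx=3,fy=3,interpolation=cv2.INTER_CUBIC))
plan([.4994,.384,.0065],np.radians(72.7))
E
```

```text
time_s: 7.95
ee_pos: [0.4991, 0.3829, 0.1498]
tool_rot: [2.531, 1.861, -0.002]
wrist_force: [0.3, 0.1, -0.6]
opening: 0.0147
gripper_force: 38.0
side disc 1312 mean [0.4746 0.3127 0.1617] n [0.001 0.    1.   ] tilt 0.06
t [ 0.0014 -0.0006  0.1439] a [ 0.      0.0004 -0.0016] now [0.4995 0.3825 0.1504]
toolxyz cols
 [[ 0.299  0.954 -0.   ]
 [ 0.954 -0.299 -0.   ]
 [-0.     0.    -1.   ]]
```

View pics/top5.png

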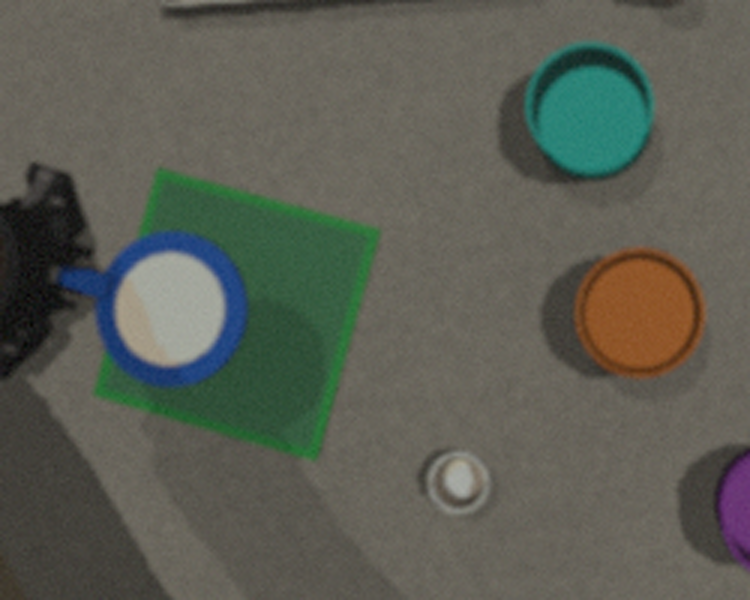

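The lid is level in the grip, with its disc at crop (172,308), shifted by parallax. The open amber jar is at crop (640,312). Lowering the lid now.

```bash
python3 -m creep '[{"tx":0,"ty":0,"tz":0.004,"ax":0,"ay":0,"az":0},{"tx":0,"ty":0,"tz":0.015,"ax":0,"ay":0,"az":0},{"tx":0,"ty":0,"tz":0.031,"ax":0,"ay":0,"az":0},{"tx":0,"ty":0,"tz":0.05,"ax":0,"ay":0,"az":0},{"tx":0.001,"ty":0,"tz":0.07,"ax":0,"ay":0,"az":0},{"tx":0.001,"ty":0,"tz":0.09,"ax":0,"ay":0,"az":0},{"tx":0.001,"ty":0,"tz":0.107,"ax":0,"ay":0,"az":0},{"tx":0.001,"ty":0,"tz":0.12,"ax":0,"ay":0,"az":0},{"tx":0.001,"ty":0,"tz":0.129,"ax":0,"ay":0,"az":0},{"tx":0.001,"ty":0,"tz":0.135,"ax":0,"ay":0,"az":0},{"tx":0.001,"ty":0,"tz":0.139,"ax":0,"ay":0,"az":0},{"tx":0.001,"ty":0,"tz":0.1415,"ax":0,"ay":0,"az":0},{"tx":0.001,"ty":0,"tz":0.143,"ax":0,"ay":0,"az":0},{"tx":0.001,"ty":0,"tz":0.1436,"ax":0,"ay":0,"az":0},{"tx":0.001,"ty":0,"tz":0.1436,"ax":0,"ay":0,"az":0}]'
python3 -c "
from h import *
im,d=snap('side');discplane('side',im,d,(.0,.04),np.array([.4795,.3214]))"
```

```text
time_s: 9.55
ee_pos: [0.4999, 0.3849, 0.0071]
tool_rot: [2.53, 1.862, 0.001]
wrist_force: [-0.3, 0.1, -1.1]
opening: 0.0148
gripper_force: 38.0
side disc 1163 mean [0.4754 0.3179 0.0187] n [-0.    -0.001  1.   ] tilt 0.08
```

```bash
python3 -m creep '[{"tx":0,"ty":0,"tz":0.0004,"ax":0,"ay":0,"az":0},{"tx":0,"ty":0,"tz":0.0007,"ax":0,"ay":0,"az":0},{"tx":0,"ty":0,"tz":0.0007,"ax":0,"ay":0,"az":0}]'
python3 -m creep '[{"tx":0,"ty":0,"tz":0,"ax":0,"ay":0,"az":0},{"tx":0,"ty":0,"tz":0,"ax":0,"ay":0,"az":0},{"tx":0,"ty":0,"tz":0,"ax":0,"ay":0,"az":0},{"tx":0,"ty":0,"tz":0,"ax":0,"ay":0,"az":0},{"tx":0,"ty":0,"tz":0,"ax":0,"ay":0,"az":0},{"tx":0,"ty":0,"tz":-0.004,"ax":0,"ay":0,"az":0},{"tx":0,"ty":0,"tz":-0.012,"ax":0,"ay":0,"az":0},{"tx":0,"ty":0,"tz":-0.03,"ax":0,"ay":0,"az":0},{"tx":0,"ty":0,"tz":-0.055,"ax":0,"ay":0,"az":0},{"tx":0,"ty":0,"tz":-0.085,"ax":0,"ay":0,"az":0},{"tx":0,"ty":0,"tz":-0.115,"ax":0,"ay":0,"az":0},{"tx":0,"ty":0,"tz":-0.138,"ax":0,"ay":0,"az":0},{"tx":0,"ty":0,"tz":-0.149,"ax":0,"ay":0,"az":0},{"tx":0,"ty":0,"tz":-0.153,"ax":0,"ay":0,"az":0}]' 136
python3 - <<'E'
from h import *
from scipy.optimize import least_squares
im,d=snap('side');discplane('side',im,d,(.0,.04),np.array([.4795,.3214]))
im,d=snap('top');hsv=cv2.cvtColor(im,cv2.COLOR_BGR2HSV)
def fit(m,z,x0):
    k=max(cv2.findContours(m,cv2.RETR_EXTERNAL,cv2.CHAIN_APPROX_NONE)[0],key=cv2.contourArea)[:,0].astype(float)
    w=onplane('top',k,z)[:,:2]
    return least_squares(lambda p:np.hypot(*(w-p[:2]).T)-p[2],x0,loss='soft_l1',f_scale=.001).x
b=cv2.inRange(hsv,(100,100,50),(130,255,255));b[:180]=0;b[290:]=0;b[:,:130]=0;b[:,250:]=0
print('lid',fit(b,.018,[.479,.32,.05]))
o=cv2.inRange(hsv,(3,100,30),(18,255,255));o[:190]=0;o[280:]=0;o[:,:280]=0;o[:,370:]=0
print('jar',fit(o,.08,[.479,.019,.045]))
cv2.imwrite('pics/top6.png',cv2.resize(im[190:280,130:380],None,fx=3.2,fy=3.2,interpolation=cv2.INTER_CUBIC))
E
```

```text
time_s: 9.9
ee_pos: [0.4999, 0.3849, 0.0064]
tool_rot: [-2.53, -1.862, -0.001]
wrist_force: [0.3, 0.7, 1.5]
opening: 0.0147
gripper_force: 38.2
time_s: 11.3
ee_pos: [0.5004, 0.3853, 0.161]
tool_rot: [-2.53, -1.862, -0.005]
wrist_force: [-0.5, 0.8, 0.2]
opening: 0.0399
gripper_force: 0.0
side disc 1370 mean [0.4793 0.3201 0.0183] n [-0.003  0.001  1.   ] tilt 0.15
lid [0.48143532 0.32030968 0.04957534]
jar [0.47845668 0.01790667 0.0443463 ]
```

View pics/top6.png

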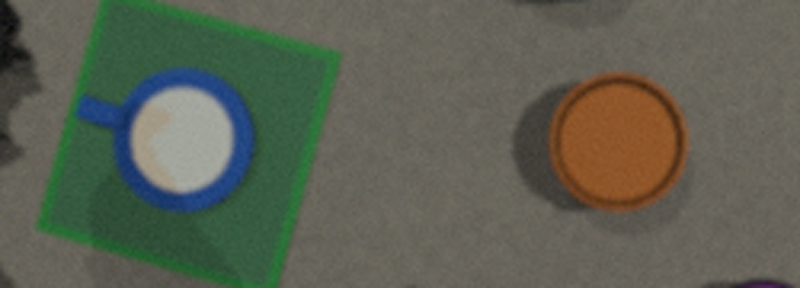

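The lid is flat and released at the middle of the mat (crop (184,140)), and the open jar is at crop (618,142), world (0.4785, 0.018). Next I go behind the jar.

```bash
python3 -c "
from h import *
plan([.4728,.0827,.161],np.radians(95.0))"
```

```text
t [-0.2963  0.0642 -0.0021] a [ 1.000e-04 -1.000e-04 -3.893e-01] now [0.4996 0.3847 0.159 ]
toolxyz cols
 [[ 0.297  0.955  0.   ]
 [ 0.955 -0.297  0.   ]
 [ 0.     0.    -1.   ]]
```

```bash
python3 -m creep '[{"tx":-0.006,"ty":0.001,"tz":0,"ax":0,"ay":0,"az":-0.01},{"tx":-0.02,"ty":0.004,"tz":0,"ax":0,"ay":0,"az":-0.03},{"tx":-0.044,"ty":0.01,"tz":0,"ax":0,"ay":0,"az":-0.06},{"tx":-0.074,"ty":0.016,"tz":0,"ax":0,"ay":0,"az":-0.1},{"tx":-0.107,"ty":0.023,"tz":0,"ax":0,"ay":0,"az":-0.14},{"tx":-0.142,"ty":0.031,"tz":0,"ax":0,"ay":0,"az":-0.19},{"tx":-0.178,"ty":0.039,"tz":0,"ax":0,"ay":0,"az":-0.24},{"tx":-0.213,"ty":0.046,"tz":0,"ax":0,"ay":0,"az":-0.29},{"tx":-0.246,"ty":0.053,"tz":0,"ax":0,"ay":0,"az":-0.33},{"tx":-0.273,"ty":0.059,"tz":0,"ax":0,"ay":0,"az":-0.36},{"tx":-0.29,"ty":0.063,"tz":0,"ax":0,"ay":0,"az":-0.38},{"tx":-0.296,"ty":0.064,"tz":0,"ax":0,"ay":0,"az":-0.389},{"tx":-0.296,"ty":0.064,"tz":0,"ax":0,"ay":0,"az":-0.389},{"tx":-0.296,"ty":0.064,"tz":0,"ax":0,"ay":0,"az":-0.389}]' 91
python3 -c "
from h import *
plan([.4728,.0827,.022],np.radians(95.0))"
```

```text
time_s: 12.8
ee_pos: [0.4725, 0.0835, 0.1585]
tool_rot: [-2.122, -2.316, 0.001]
wrist_force: [-0.3, -0.8, -1.5]
opening: 0.0554
gripper_force: 0.0
t [-0.0009  0.0003  0.1365] a [-0.0008 -0.0003 -0.0001] now [0.4725 0.0835 0.1585]
toolxyz cols
 [[-0.087  0.996 -0.001]
 [ 0.996  0.087  0.   ]
 [ 0.    -0.001 -1.   ]]
```

```bash
python3 -m creep '[{"tx":0,"ty":0,"tz":0.005,"ax":0,"ay":0,"az":0},{"tx":0,"ty":0,"tz":0.018,"ax":0,"ay":0,"az":0},{"tx":0,"ty":0,"tz":0.036,"ax":0,"ay":0,"az":0},{"tx":0,"ty":0,"tz":0.058,"ax":0,"ay":0,"az":0},{"tx":0,"ty":0,"tz":0.08,"ax":0,"ay":0,"az":0},{"tx":0,"ty":0,"tz":0.101,"ax":0,"ay":0,"az":0},{"tx":0,"ty":0,"tz":0.118,"ax":0,"ay":0,"az":0},{"tx":0,"ty":0,"tz":0.13,"ax":0,"ay":0,"az":0},{"tx":0,"ty":0,"tz":0.135,"ax":0,"ay":0,"az":0},{"tx":0,"ty":0,"tz":0.1365,"ax":0,"ay":0,"az":0},{"tx":0,"ty":0,"tz":0.1365,"ax":0,"ay":0,"az":0}]'
python3 - <<'E'
from h import *
im,d=snap('side')
cv2.imwrite('pics/side7.png',cv2.resize(im[130:270,270:450],None,fx=4,fy=4,interpolation=cv2.INTER_CUBIC))
plan([.4728,.0827,.022],np.radians(95.0))
E
```

```text
time_s: 13.9
ee_pos: [0.4729, 0.0835, 0.0226]
tool_rot: [2.122, 2.317, 0.0]
wrist_force: [0.6, -0.2, 0.2]
opening: 0.0547
gripper_force: 0.0
t [-0.0007 -0.0005  0.0009] a [ 0.001  -0.0001  0.0002] now [0.4732 0.0835 0.0229]
toolxyz cols
 [[-0.087  0.996  0.001]
 [ 0.996  0.087  0.   ]
 [ 0.     0.001 -1.   ]]
```

View pics/side7.png

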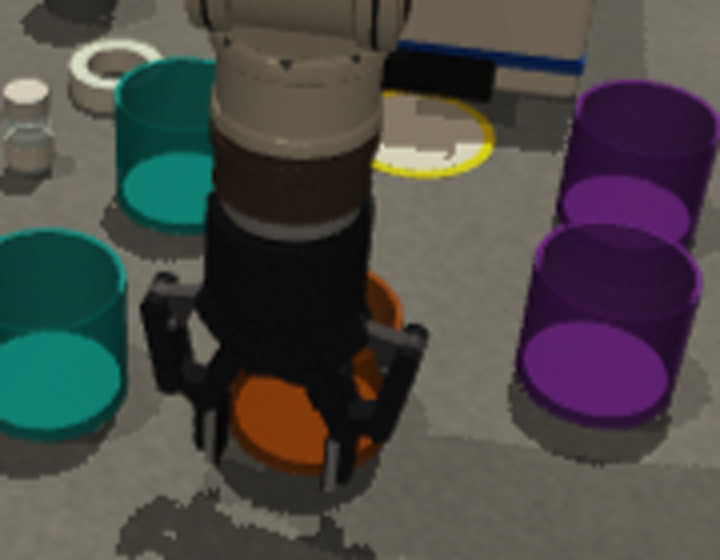

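The fingertips, at crop (210,455) and (335,480), bracket the jar from behind with a gap. Starting the slow push.

```bash
python3 -m creep '[{"tx":-0.002,"ty":0,"tz":0,"ax":0,"ay":0,"az":0},{"tx":-0.005,"ty":0,"tz":0,"ax":0,"ay":0,"az":0},{"tx":-0.008,"ty":0,"tz":0,"ax":0,"ay":0,"az":0},{"tx":-0.0105,"ty":0,"tz":0,"ax":0,"ay":0,"az":0},{"tx":-0.0125,"ty":0,"tz":0,"ax":0,"ay":0,"az":0},{"tx":-0.0145,"ty":0,"tz":0,"ax":0,"ay":0,"az":0},{"tx":-0.0165,"ty":0,"tz":0,"ax":0,"ay":0,"az":0},{"tx":-0.0185,"ty":0,"tz":0,"ax":0,"ay":0,"az":0},{"tx":-0.0205,"ty":0,"tz":0,"ax":0,"ay":0,"az":0},{"tx":-0.0225,"ty":0,"tz":0,"ax":0,"ay":0,"az":0},{"tx":-0.0245,"ty":0,"tz":0,"ax":0,"ay":0,"az":0},{"tx":-0.0265,"ty":0,"tz":0,"ax":0,"ay":0,"az":0},{"tx":-0.029,"ty":0,"tz":0,"ax":0,"ay":0,"az":0},{"tx":-0.032,"ty":0,"tz":0,"ax":0,"ay":0,"az":0},{"tx":-0.036,"ty":0,"tz":0,"ax":0,"ay":0,"az":0},{"tx":-0.04,"ty":0,"tz":0,"ax":0,"ay":0,"az":0},{"tx":-0.043,"ty":0,"tz":0,"ax":0,"ay":0,"az":0},{"tx":-0.045,"ty":0,"tz":0,"ax":0,"ay":0,"az":0}]'
cat >> h.py <<'E'
def jar(n,c,z0=.078):
    """jar centre from orange rim points with depth (side), or mask at rim"""
    from scipy.optimize import least_squares
    im,d=snap(n);hsv=cv2.cvtColor(im,cv2.COLOR_BGR2HSV)
    m=cv2.inRange(hsv,(3,100,25),(18,255,255));ys,xs=np.nonzero(m);P=bydepth(n,np.c_[xs,ys],d)
    ok=(d[ys,xs]>0)&(np.hypot(*(P[:,:2]-c).T)<.08)&(P[:,2]>.02)&(P[:,2]<.09);P=P[ok]
    f=least_squares(lambda p:np.hypot(*(P[:,:2]-p).T)-.043,c,loss='soft_l1',f_scale=.002)
    e=np.hypot(*(P[:,:2]-f.x).T)
    print(n,'jar',f.x.round(4),len(P),'z',P[:,2].min().round(3),P[:,2].max().round(3),'res',np.median(abs(e-.043)).round(4))
E
python3 - <<'E'
from h import *
for n in('top','side'): jar(n,np.array([.481,-.009]))
print(r.read_state()['wrist_force'])
E
```

```text
time_s: 15.75
ee_pos: [0.4768, 0.0379, 0.0225]
tool_rot: [2.123, 2.315, 0.0]
wrist_force: [-0.5, 1.3, 0.1]
opening: 0.0553
gripper_force: 0.0
top jar [ 0.4843 -0.0071] 166 z 0.02 0.083 res 0.0009
side jar [ 0.4811 -0.0081] 604 z 0.02 0.09 res 0.0008
[0.27728253 0.09589211 0.93289099]
```

```bash
python3 -m creep '[{"tx":-0.001,"ty":0,"tz":0,"ax":0,"ay":0,"az":0},{"tx":-0.003,"ty":0,"tz":0,"ax":0,"ay":0,"az":0},{"tx":-0.006,"ty":0,"tz":0,"ax":0,"ay":0,"az":0},{"tx":-0.01,"ty":0,"tz":0,"ax":0,"ay":0,"az":0},{"tx":-0.015,"ty":0,"tz":0,"ax":0,"ay":0,"az":0},{"tx":-0.02,"ty":0,"tz":0,"ax":0,"ay":0,"az":0},{"tx":-0.025,"ty":0,"tz":0,"ax":0,"ay":0,"az":0},{"tx":-0.03,"ty":0,"tz":0,"ax":0,"ay":0,"az":0},{"tx":-0.035,"ty":0,"tz":0,"ax":0,"ay":0,"az":0},{"tx":-0.04,"ty":0,"tz":0,"ax":0,"ay":0,"az":0},{"tx":-0.045,"ty":0,"tz":0,"ax":0,"ay":0,"az":0},{"tx":-0.05,"ty":0,"tz":0,"ax":0,"ay":0,"az":0},{"tx":-0.055,"ty":0,"tz":0,"ax":0,"ay":0,"az":0},{"tx":-0.06,"ty":0,"tz":0,"ax":0,"ay":0,"az":0},{"tx":-0.065,"ty":0,"tz":0,"ax":0,"ay":0,"az":0},{"tx":-0.07,"ty":0,"tz":0,"ax":0,"ay":0,"az":0},{"tx":-0.074,"ty":0,"tz":0,"ax":0,"ay":0,"az":0},{"tx":-0.077,"ty":0,"tz":0,"ax":0,"ay":0,"az":0},{"tx":-0.079,"ty":0,"tz":0,"ax":0,"ay":0,"az":0},{"tx":-0.08,"ty":0,"tz":0,"ax":0,"ay":0,"az":0}]'
python3 - <<'E'
from h import *
for n in('top','side'): jar(n,np.array([.488,-.088]))
E
```

```text
time_s: 17.85
ee_pos: [0.4836, -0.0416, 0.0225]
tool_rot: [-2.123, -2.316, -0.0]
wrist_force: [0.3, 0.6, 1.5]
opening: 0.0548
gripper_force: 0.0Traceback (most recent call last):
  File "<stdin>", line 2, in <module>
  File "h.py", line 44, in jar
    print(n,'jar',f.x.round(4),len(P),'z',P[:,2].min().round(3),P[:,2].max().round(3),'res',np.median(abs(e-.043)).round(4))
                                          ~~~~~~~~~~^^
    return umr_minimum(a, axis, None, out, keepdims, initial, where)
ValueError: zero-size array to reduction operation minimum which has no identity
```

```bash
python3 -c "
from h import *
jar('side',np.array([.488,-.088]))"
python3 -m creep '[{"tx":-0.001,"ty":0,"tz":0,"ax":0,"ay":0,"az":0},{"tx":-0.003,"ty":0,"tz":0,"ax":0,"ay":0,"az":0},{"tx":-0.006,"ty":0,"tz":0,"ax":0,"ay":0,"az":0},{"tx":-0.01,"ty":0,"tz":0,"ax":0,"ay":0,"az":0},{"tx":-0.015,"ty":0,"tz":0,"ax":0,"ay":0,"az":0},{"tx":-0.02,"ty":0,"tz":0,"ax":0,"ay":0,"az":0},{"tx":-0.025,"ty":0,"tz":0,"ax":0,"ay":0,"az":0},{"tx":-0.03,"ty":0,"tz":0,"ax":0,"ay":0,"az":0},{"tx":-0.035,"ty":0,"tz":0,"ax":0,"ay":0,"az":0},{"tx":-0.04,"ty":0,"tz":0,"ax":0,"ay":0,"az":0},{"tx":-0.045,"ty":0,"tz":0,"ax":0,"ay":0,"az":0},{"tx":-0.05,"ty":0,"tz":0,"ax":0,"ay":0,"az":0},{"tx":-0.055,"ty":0,"tz":0,"ax":0,"ay":0,"az":0},{"tx":-0.06,"ty":0,"tz":0,"ax":0,"ay":0,"az":0},{"tx":-0.065,"ty":0,"tz":0,"ax":0,"ay":0,"az":0},{"tx":-0.07,"ty":0,"tz":0,"ax":0,"ay":0,"az":0},{"tx":-0.075,"ty":0,"tz":0,"ax":0,"ay":0,"az":0},{"tx":-0.08,"ty":0,"tz":0,"ax":0,"ay":0,"az":0},{"tx":-0.085,"ty":0,"tz":0,"ax":0,"ay":0,"az":0},{"tx":-0.09,"ty":0,"tz":0,"ax":0,"ay":0,"az":0}]'
python3 -m creep '[{"tx":-0.005,"ty":0,"tz":0,"ax":0,"ay":0,"az":0},{"tx":-0.01,"ty":0,"tz":0,"ax":0,"ay":0,"az":0},{"tx":-0.015,"ty":0,"tz":0,"ax":0,"ay":0,"az":0},{"tx":-0.02,"ty":0,"tz":0,"ax":0,"ay":0,"az":0},{"tx":-0.025,"ty":0,"tz":0,"ax":0,"ay":0,"az":0},{"tx":-0.03,"ty":0,"tz":0,"ax":0,"ay":0,"az":0},{"tx":-0.035,"ty":0,"tz":0,"ax":0,"ay":0,"az":0},{"tx":-0.04,"ty":0,"tz":0,"ax":0,"ay":0,"az":0},{"tx":-0.045,"ty":0,"tz":0,"ax":0,"ay":0,"az":0},{"tx":-0.05,"ty":0,"tz":0,"ax":0,"ay":0,"az":0},{"tx":-0.055,"ty":0,"tz":0,"ax":0,"ay":0,"az":0},{"tx":-0.06,"ty":0,"tz":0,"ax":0,"ay":0,"az":0},{"tx":-0.064,"ty":0,"tz":0,"ax":0,"ay":0,"az":0},{"tx":-0.067,"ty":0,"tz":0,"ax":0,"ay":0,"az":0},{"tx":-0.069,"ty":0,"tz":0,"ax":0,"ay":0,"az":0},{"tx":-0.07,"ty":0,"tz":0,"ax":0,"ay":0,"az":0},{"tx":-0.07,"ty":0,"tz":0,"ax":0,"ay":0,"az":0}]'
python3 - <<'E'
from h import *
jar('side',np.array([.501,-.248]))
im,d=load('side')
cv2.imwrite('pics/side8.png',cv2.resize(im[60:220,300:470],None,fx=3.5,fy=3.5,interpolation=cv2.INTER_CUBIC))
E
```

```text
side jar [ 0.4879 -0.0874] 587 z 0.02 0.088 res 0.0009
time_s: 19.95
ee_pos: [0.4914, -0.1315, 0.0225]
tool_rot: [-2.123, -2.316, 0.0]
wrist_force: [-0.2, 2.4, 0.7]
opening: 0.0548
gripper_force: 0.0
time_s: 21.65
ee_pos: [0.4975, -0.201, 0.0225]
tool_rot: [2.123, 2.316, -0.0]
wrist_force: [-0.2, 1.0, 0.9]
opening: 0.0549
gripper_force: 0.0
side jar [ 0.5017 -0.2468] 534 z 0.02 0.085 res 0.001
```

View pics/side8.png

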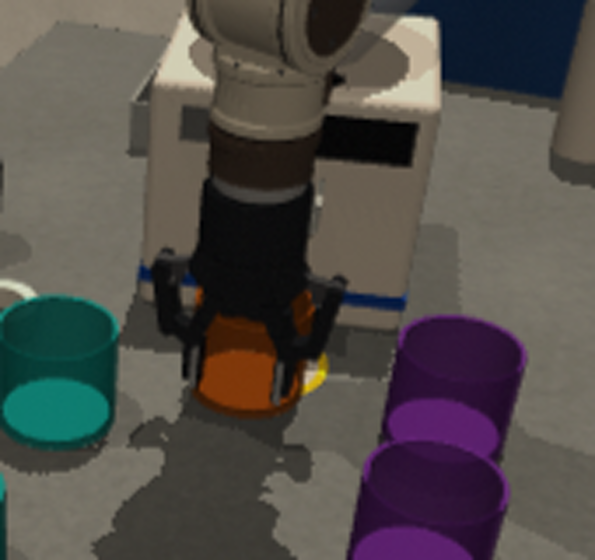

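The jar is at (0.5017, -0.2468), upright in the cradle just before the ring, with about 38 mm to go and the chute clear of the gripper.

```bash
python3 -m creep '[{"tx":-0.001,"ty":0,"tz":0,"ax":0,"ay":0,"az":0},{"tx":-0.003,"ty":0,"tz":0,"ax":0,"ay":0,"az":0},{"tx":-0.006,"ty":0,"tz":0,"ax":0,"ay":0,"az":0},{"tx":-0.009,"ty":0,"tz":0,"ax":0,"ay":0,"az":0},{"tx":-0.012,"ty":0,"tz":0,"ax":0,"ay":0,"az":0},{"tx":-0.015,"ty":0,"tz":0,"ax":0,"ay":0,"az":0},{"tx":-0.018,"ty":0,"tz":0,"ax":0,"ay":0,"az":0},{"tx":-0.021,"ty":0,"tz":0,"ax":0,"ay":0,"az":0},{"tx":-0.024,"ty":0,"tz":0,"ax":0,"ay":0,"az":0},{"tx":-0.0265,"ty":0,"tz":0,"ax":0,"ay":0,"az":0},{"tx":-0.029,"ty":0,"tz":0,"ax":0,"ay":0,"az":0},{"tx":-0.031,"ty":0,"tz":0,"ax":0,"ay":0,"az":0},{"tx":-0.033,"ty":0,"tz":0,"ax":0,"ay":0,"az":0},{"tx":-0.0345,"ty":0,"tz":0,"ax":0,"ay":0,"az":0},{"tx":-0.036,"ty":0,"tz":0,"ax":0,"ay":0,"az":0},{"tx":-0.037,"ty":0,"tz":0,"ax":0,"ay":0,"az":0},{"tx":-0.0375,"ty":0,"tz":0,"ax":0,"ay":0,"az":0},{"tx":-0.0375,"ty":0,"tz":0,"ax":0,"ay":0,"az":0}]'
python3 -c "
from h import *
jar('side',np.array([.505,-.285]))"
python3 -m creep '[{"tx":0.001,"ty":0,"tz":0,"ax":0,"ay":0,"az":0},{"tx":0.004,"ty":0,"tz":0,"ax":0,"ay":0,"az":0},{"tx":0.01,"ty":0,"tz":0,"ax":0,"ay":0,"az":0},{"tx":0.02,"ty":0,"tz":0,"ax":0,"ay":0,"az":0},{"tx":0.03,"ty":0,"tz":0,"ax":0,"ay":0,"az":0},{"tx":0.037,"ty":0,"tz":0,"ax":0,"ay":0,"az":0},{"tx":0.04,"ty":0,"tz":-0.005,"ax":0,"ay":0,"az":0},{"tx":0.04,"ty":0,"tz":-0.018,"ax":0,"ay":0,"az":0},{"tx":0.04,"ty":0,"tz":-0.036,"ax":0,"ay":0,"az":0},{"tx":0.042,"ty":0,"tz":-0.06,"ax":0,"ay":0,"az":0},{"tx":0.047,"ty":0,"tz":-0.085,"ax":0,"ay":0,"az":0},{"tx":0.055,"ty":0,"tz":-0.11,"ax":0,"ay":0,"az":0},{"tx":0.07,"ty":0,"tz":-0.135,"ax":0,"ay":0,"az":0},{"tx":0.09,"ty":0,"tz":-0.15,"ax":0,"ay":0,"az":0},{"tx":0.12,"ty":0,"tz":-0.16,"ax":0,"ay":0,"az":0},{"tx":0.15,"ty":0,"tz":-0.165,"ax":0,"ay":0,"az":0},{"tx":0.175,"ty":0,"tz":-0.165,"ax":0,"ay":0,"az":0},{"tx":0.19,"ty":0,"tz":-0.165,"ax":0,"ay":0,"az":0},{"tx":0.195,"ty":0,"tz":-0.165,"ax":0,"ay":0,"az":0},{"tx":0.195,"ty":0,"tz":-0.165,"ax":0,"ay":0,"az":0}]'
python3 - <<'E'
from h import *
jar('side',np.array([.505,-.285]))
for n in('top',): snap(n)
im,d=load('top');b,_=load('side')
c=np.zeros((560,800,3),np.uint8)
c[:280,:]=cv2.resize(im[150:290,120:520],None,fx=2,fy=2,interpolation=cv2.INTER_CUBIC)
c[280:,:490]=cv2.resize(b[120:200,300:440],None,fx=3.5,fy=3.5,interpolation=cv2.INTER_CUBIC)
cv2.imwrite('pics/end.png',c)
E
```

```text
time_s: 23.5
ee_pos: [0.5007, -0.2383, 0.0225]
tool_rot: [2.123, 2.316, -0.0]
wrist_force: [0.0, 0.8, 0.0]
opening: 0.0554
gripper_force: 0.0
side jar [ 0.505  -0.2839] 513 z 0.02 0.09 res 0.001
time_s: 25.55
ee_pos: [0.4838, -0.0435, 0.1878]
tool_rot: [2.121, 2.317, 0.0]
wrist_force: [-0.1, -0.9, 0.2]
opening: 0.0548
gripper_force: 0.0
side jar [ 0.5051 -0.284 ] 881 z 0.02 0.081 res 0.001
```

View pics/end.png

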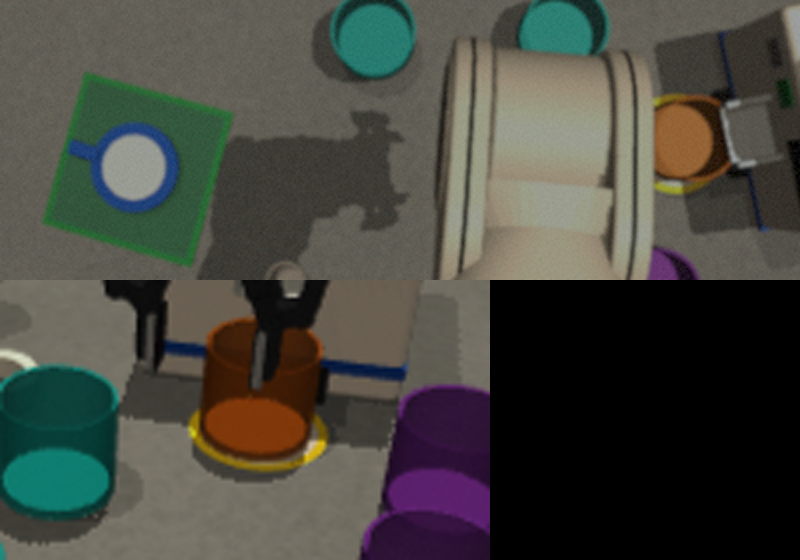

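The jar stands centred in the ring: base 200–314 against ring 190–327 in the lower crop. The lid lies flat on the mat at (134,168) in the upper crop, and the gripper is clear of everything.

```bash
python3 -c "
from workcell import r
print(r.finish_job())"
```

```text
the job is handed in; nothing more can be done
None
```

I handed the job in at about 25.7 s of robot time; no verdict was returned. By the last camera measurements, the lid lies flat and released within about 3 mm of the mat's centre, and the open jar stands upright about 2 mm from the spot's centre.

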